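Touch off the gripper on the flat-anvil tool setter

ROBOT

A 7-joint arm with a two-finger parallel gripper is mounted at the origin on the work surface; the furniture and walls round the work are solid. World frame = base frame: x ahead of the robot, y to its left, z up, the work surface at z = 0. Lengths are in m, angles in rad, forces in N, time in s.
With the tool pointing down it reaches from about 0.425 to 0.95 m from the base axis. Payload 16.7 kg.
Tool frame: the origin (TCP) lies between the finger pads, 19 mm behind the fingertips; this is the grasp point; z points along the fingers, y is the line along which they close (so a half turn about z gives the same grasp; the last joint's range is limited). The gripper opens to 94 mm and grips with 3 to 60 N. Pads are 16 mm wide; open, the fingers measure 119 mm over their backs; the gripper's body (75 mm by 177 mm) begins 78 mm behind the grasp point.
Start: joints at [-1.256, 0.426, 0.074, 1.606, -0.034, 1.111, -0.067], TCP at [0.302, 0.604, 0.224] pointing down, gripper open.
Joint ranges: [-2.85, 2.85], [-0.5, 2.14], [-1.23, 1.37], [0.21, 2.46], [-1.02, 4.16], [0.16, 2.05], [-2.73, 2.73]. Speed limits (rad/s): [1.89, 1.89, 2.39, 2.39, 3.01, 3.01, 3.01].

INTERFACE

Orientations are given as a unit quaternion [x, y, z, w].
In Python, from cell import robot, optics, job gives the robot as it stands (robot), with the cameras (optics) and the job (job).
- The arm moves only by the tool pendant, called after "Call:" as name(argument=value, ...) on one line, values as JSON. Schema: {"type":"object","properties":{"increments":{"type":"array","items":{"type":"object","properties":{"aperture":{"type":"number"},"d":{"type":"array","items":{"type":"number"},"minItems":3,"maxItems":3},"rz":{"type":"number"}},"additionalProperties":false,"required":["aperture"]},"minItems":1,"maxItems":8},"only":{"type":"string"},"quiet":{"type":"boolean"},"lines":{"type":"string"}},"required":["increments"],"additionalProperties":false}. increments is a list of rows, 1 to 8 of them, each an object with the fields aperture (the finger opening in m), d (a list: dx, dy, dz in normalised numbers (1 is 0.6 m)), rz (a turn about the tool's z in normalised numbers (1 is 2 rad)); a field left out counts as zero (the opening has to be given); each row shifts and turns the commanded pose from where the row before left it, along the tool's axes as they then stand; what a row does not reach is not made up. A row lasts 1/12 s, in which the tool goes at most 0.0417 m and 0.125 rad, less where a joint would pass 70% of its speed; a pose out of reach is approached as far as the arm can. The fingers move at their own pace and stop on an object; the grip force is fixed at half the most. Time passes only in rows, so rows that do not move let the fingers close. The tool returns the time, the measured TCP pose, the force, the opening and the grip force at its end. only (a regular expression) keeps the lines of the reply that match it, lines (a string "A,B") keeps lines A to B, and quiet returns only ok. No shift or turn number may pass 1 either way. Input that does not fit is refused with a message, and nothing moves.
- robot.observe(): the state, without advancing time (a new reading comes with each control period).
- optics.get_image(name): name is "scene" or "top" or "wrist"; returns a dict with "pixels" (480x640x3 uint8, red, green, blue), "camera_matrix" (3x3 intrinsics, pixels), "position" and "rotation" of the camera in the world. Camera axes: x right, y down, z forward; pixel columns grow to the right and rows downward; lengths in m; the calibration is good to about 2 mm. A picture is of the moment at which its call begins. There is no depth.
- job.sign_off(): hands the job in; it is judged then, once.
The state is a dict: "clock": time; "qpos": joint angles; "qvel": joint speeds; "effort": joint torques, N m; "tool_pos": TCP position; "tcp_rot": TCP orientation; "force": force on the tool from outside, world axes, zero at the start; "ft_torque": the same for the moment, N m; "gripper_width": finger opening in m; "grasp_force": force on a finger pad.
Only numpy, scipy, OpenCV 4.12 (cv2) and the standard library are available. Lean on these libraries where they do the work, as an engineer would, in place of code of your own. Each camera call takes 0.05 s, during which the arm holds its last target. There are 200 camera calls.

TASK

Check the gripper's length: of the three spring tool setters on the mat, touch the one with the broad, flat, round anvil, pressing lightly down on the middle of it with the closed fingertips until the anvil gives by a few millimetres, and rest there for half a second without driving the anvil to its stop. Then withdraw at least 10 cm from it so that the anvil springs back. Do not shift or lift that setter, and leave the pin-topped and ball-topped setters and the loose parts around them untouched.

Things in the scene. Friction and masses are not known exactly. Their poses are not given: they have to be found in the camera images.
- disc_setter: the setter to touch: loose round aluminium body standing on the mat, 0.5 to 1.2 kg, flange 56 mm across, barrel 46 mm, body top 40 mm above the mat; over it on a stem a flat round steel anvil 34 mm across, 6 mm thick. Origin: centre of the underside, z up. The three setters stand left, middle and right in any order, at least 100 mm apart centre to centre
- disc_top (a point): centre of the flat top face of the disc setter's anvil, 58 mm above the mat when at rest; it sinks with the anvil. Fixed things near by: a bench vise at the right under 200 mm high, a raised board with tools behind under 130 mm, a mug and an oil bottle behind at the right, 145 mm, and a flat micrometer in front, 15 mm
- disc_setter_anvil (a joint): how far the disc setter's anvil is pressed down, in m: 0 at rest, 0.010 at its stop. A spring resists with about 1 N at the start and 0.7 N more for each mm, 8 N at the stop, and pushes it back up when released
- pin_setter: tool setter to leave alone: the same body as the disc setter (56 mm flange, 46 mm barrel, 40 mm high), with a slim steel pin 8 to 10 mm across on top, tip 58 mm above the mat. Origin: centre of the underside
- pin_setter_anvil (a joint): how far the pin is pressed down, in m: 0 at rest, 0.010 at its stop
- ball_setter: tool setter to leave alone: the same body as the disc setter (56 mm flange, 46 mm barrel, 40 mm high), with a steel ball 18 mm across on top, its top 58 mm above the mat. Origin: centre of the underside
- ball_setter_anvil (a joint): how far the ball is pressed down, in m: 0 at rest, 0.010 at its stop
- bolt_1: M12 bolt, 46 mm tall, standing on its hexagon head (21 mm), between two of the setters. Origin: centre of its underside
- nut_1: M12 nut, 21 mm across, 11 mm high, lying flat between two of the setters. Origin: centre of its underside
- coupon: pale drilled metal test block, 40x52x30 mm, to the left of the setters. Origin: centre of its underside
- oilstone: grey oilstone bar, 25x100x12 mm, to the right of the setters. Origin: centre of its underside, long side along its y
- ring_gauge_1: steel ring gauge, 53 mm across, 16 mm high, lying flat behind the setters. Origin: centre of its underside
- v_block: steel V-block, 50x44x36 mm, behind the setters. Origin: centre of its underside

How it is judged:
By the outcome, as a careful person would: the job done as asked, in the order asked, and still so for the second after the job is handed in, with the robot touching nothing.
It also fails if it takes over 40 s, if anything falls off the work surface, if the arm or the gripper's body presses on something with over 40 N, if the wrist force passes 120 N, or if a joint passes its speed limit or range.

## Working session

There is one attempt and no reset: what is moved stays moved. The work goes in short steps, Python scripts to look and compute and a tool call to move; the robot and the scene stay as the last step left them, time stands still between calls to the robot, and variables do not carry over. Pictures are saved under pics/ and viewed, at most 10 in all, crops included, and the job is handed in when it is done.

```bash
mkdir -p pics
```

Create h.py:
```python
import numpy as np,cv2
from cell import robot, optics, job
def snap(n,f):
    g=optics.get_image(n); cv2.imwrite('pics/'+f,cv2.cvtColor(np.array(g['pixels']),cv2.COLOR_RGB2BGR))
    np.savez('pics/'+f[:-4]+'.npz',**{k:np.array(g[k]) for k in('pixels','camera_matrix','position','rotation')})
def ray(f,u,v,z):
    g=np.load('pics/'+f+'.npz'); d=g['rotation']@np.linalg.inv(g['camera_matrix'])@[u,v,1]; p=g['position']
    return p+d*(z-p[2])/d[2]
```

Run:
```python
from h import *
snap('top','t1.png');snap('scene','s1.png')
o=robot.observe();print({k:np.round(o[k],3) for k in('clock','tool_pos','tcp_rot','force','gripper_width')})
for f in('t1','s1'):
    g=np.load(f'pics/{f}.npz');print(g['position'],g['rotation'],g['camera_matrix'])
```

```text
{'clock': np.float64(0.1), 'tool_pos': array([0.302, 0.603, 0.224]), 'tcp_rot': array([ 0.23 ,  0.973, -0.001, -0.   ]), 'force': array([0.546, 0.012, 0.197]), 'gripper_width': np.float64(0.094)}
[0.36505517 0.10411735 1.31856752] [-0.70384765  0.70721125 -0.04883699  0.04544976] [[554.18529732   0.         315.26125228]
 [  0.         554.18529732 241.48613118]
 [  0.           0.           1.        ]]
[-0.04469357  0.66348087  0.46004083] [-0.32484234  0.78638214 -0.48205212  0.20906062] [[476.46118165   0.         315.64714048]
 [  0.         476.46118165 241.35818983]
 [  0.           0.           1.        ]]
```

View pics/t1.png

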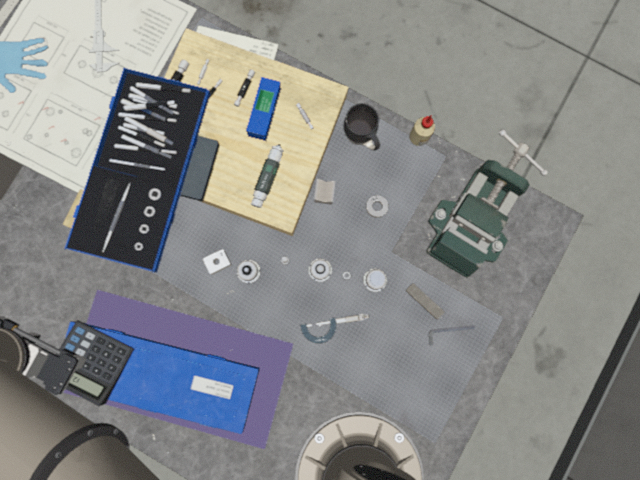

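View pics/s1.png

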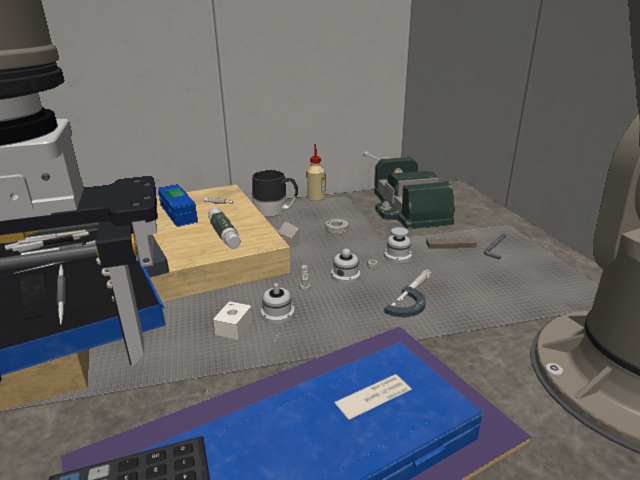

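The disc setter is the right-hand one: about (375,280) in the top view and (398,235) in the scene view. The pin setter is on the left at top (248,270), and the ball setter is in the middle at (320,270). The board and mug stand behind, with the micrometer in front at about (335,325).

Run:
```python
s=open('h.py').read().replace("d=g['rotation']@","d=R.from_quat(g['rotation']).as_matrix()@").replace("from cell","from scipy.spatial.transform import Rotation as R\nfrom cell")
open('h.py','w').write(s)
from h import *
for n,u,v in[('pin',248,270),('ball',320,270),('disc',375,280),('mic',340,325),('bolt',285,260)]: print(n,ray('t1',u,v,.055).round(3))
print('scene disc',ray('s1',398,232,.058).round(3))
a=cv2.resize(cv2.imread('pics/t1.png')[255:305,350:400],(500,500),interpolation=0)
b=cv2.resize(cv2.imread('pics/s1.png')[220:270,373:403+20],None,fx=10,fy=10,interpolation=0)[:,:500]
cv2.imwrite('pics/c1.png',cv2.resize(np.hstack([a,b]),(800,400)))
o=robot.observe();print(R.from_quat(o['tcp_rot']).as_matrix().round(3))
```

```text
pin [0.47  0.252 0.055]
ball [0.469 0.087 0.055]
disc [ 0.445 -0.038  0.055]
mic [0.344 0.043 0.055]
bolt [0.492 0.167 0.055]
scene disc [ 0.444 -0.035  0.058]
[[-0.894  0.447 -0.   ]
 [ 0.447  0.894 -0.001]
 [-0.    -0.001 -1.   ]]
```

View pics/c1.png

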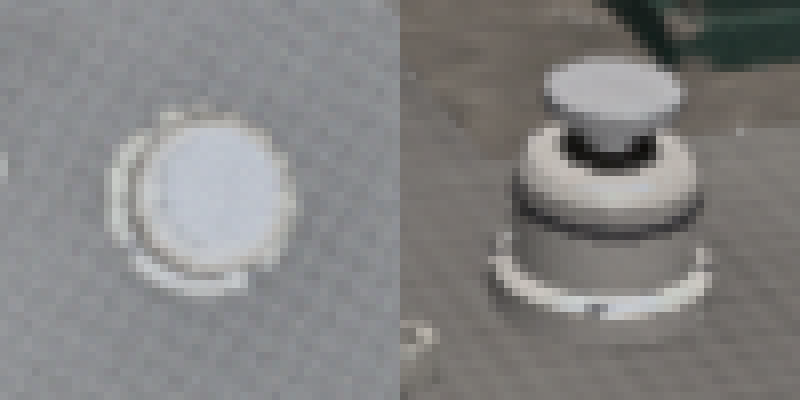

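The crop shows the flat anvil centred at about (376.4,278.6) in the top view and (399.4,230.4) in the scene view. I'll refine the centre with a mask.

Run:
```python
from h import *
im=np.load('pics/t1.npz')['pixels'].astype(int)
m=((im[...,2]>195)&(im[...,2]-im[...,0]>8)).astype(np.uint8)
w=np.zeros_like(m);w[262:298,360:395]=m[262:298,360:395]
n,l,st,c=cv2.connectedComponentsWithStats(w);i=1+st[1:,4].argmax();print(st[i],c[i])
print('top',ray('t1',*c[i],.058).round(4),'scene',ray('s1',399.4,230.4,.058).round(4))
print(ray('t1',st[i][0]-.5,c[i][1],.058)-ray('t1',st[i][0]+st[i][2]-.5,c[i][1],.058))
t=ray('t1',*c[i],.058);o=robot.observe();M=R.from_quat(o['tcp_rot']).as_matrix()
print(M.T@(np.array([t[0],t[1],.224])-o['tool_pos']))
```

```text
[371 271  13  16 160] [377.04375 278.25   ]
top [ 0.4492 -0.0426  0.058 ] scene [ 0.4469 -0.0424  0.058 ]
[0.00014106 0.02960181 0.        ]
[-4.20779245e-01 -5.11695990e-01  2.80924186e-04]
```

The manual's scale: shifts go in shares of 0.6 m and turns go in shares of 2 rad. Converting my numbers, -0.029 m / 0.6 = -0.0483, -0.025 m / 0.6 = -0.0417.

Call:
pendant(increments=[{"aperture":0,"d":[-0.0483,-0.0417,0]},{"aperture":0,"d":[-0.0483,-0.0417,0]},{"aperture":0,"d":[-0.0483,-0.0417,0]},{"aperture":0,"d":[-0.0483,-0.0417,0]},{"aperture":0,"d":[-0.0483,-0.0417,0]}])

```text
clock: 0.52
tool_pos: [0.376, 0.4251, 0.224]
tcp_rot: [0.23, 0.973, -0.0, -0.0]
force: [1.2, -0.3, 0.8]
gripper_width: 0.0643
grasp_force: 0.0
```

Call:
pendant(increments=[{"aperture":0,"d":[-0.0483,-0.0417,0]},{"aperture":0,"d":[-0.0483,-0.0417,0]},{"aperture":0,"d":[-0.0483,-0.0417,0]},{"aperture":0,"d":[-0.0483,-0.0417,0]},{"aperture":0,"d":[-0.0483,-0.0417,0]}])

```text
clock: 0.93
tool_pos: [0.4497, 0.2484, 0.2242]
tcp_rot: [0.23, 0.973, -0.0, -0.0]
force: [0.6, -0.8, 0.1]
gripper_width: 0.0309
grasp_force: 0.0
```

Scaled: -0.0325 m / 0.6 = -0.0542, -0.016 m / 0.6 = -0.0267.

Call:
pendant(increments=[{"aperture":0,"d":[-0.0267,-0.0542,0]},{"aperture":0,"d":[-0.0267,-0.0542,0]},{"aperture":0,"d":[-0.0267,-0.0542,0]},{"aperture":0,"d":[-0.0267,-0.0542,0]},{"aperture":0,"d":[-0.0267,-0.0542,0]},{"aperture":0,"d":[-0.0267,-0.0542,0]},{"aperture":0,"d":[-0.0267,-0.0542,0]},{"aperture":0,"d":[-0.0267,-0.0542,0]}])

```text
clock: 1.6
tool_pos: [0.4471, -0.0412, 0.2243]
tcp_rot: [0.23, 0.973, 0.0, 0.0]
force: [1.8, -0.4, -0.1]
gripper_width: 0.0006
grasp_force: 0.0
```

Call:
pendant(increments=[{"aperture":0,"d":[0,0,0.0583]},{"aperture":0,"d":[0,0,0.0583]},{"aperture":0}])

```text
clock: 1.85
tool_pos: [0.4446, -0.0401, 0.15]
tcp_rot: [0.23, 0.973, -0.002, -0.003]
force: [-2.4, 0.4, -1.5]
gripper_width: 0.0004
grasp_force: 0.0
```

Run:
```python
from h import *
snap('wrist','w1.png');snap('scene','s2.png')
print(robot.observe()['tool_pos'],robot.observe()['gripper_width'])
g=np.load('pics/w1.npz');print(g['position'],R.from_quat(g['rotation']).as_matrix(),g['camera_matrix'])
a=cv2.imread('pics/w1.png');b=cv2.imread('pics/s2.png')[150:350,300:500]
cv2.imwrite('pics/c2.png',np.hstack([cv2.resize(a,(400,300)),cv2.resize(b,(300,300))]))
```

```text
[ 0.44693694 -0.03962077  0.15426051] 0.000634285060343288
[ 0.37767699 -0.00507435  0.3108335 ] [[ 0.44825586  0.86511221  0.22505011]
 [ 0.89389271 -0.43247499 -0.11798815]
 [-0.00474444  0.25405953 -0.96717695]] [[366.93620569   0.         317.48038907]
 [  0.         366.93620569 249.179224  ]
 [  0.           0.           1.        ]]
```

View pics/c2.png

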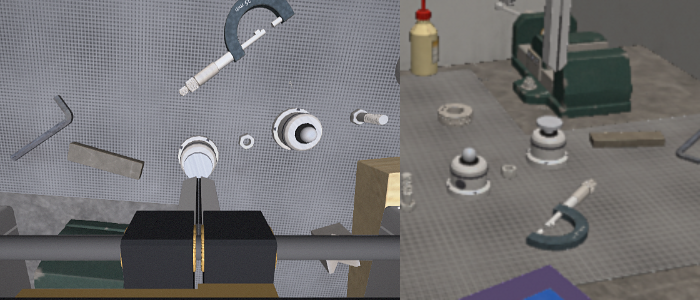

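The wrist view shows the anvil at about (200,163) in the composite, just ahead of the fingertips. The scene view shows the fingers above it. Next I'll compute the anvil centre from the wrist view at full resolution.

Run:
```python
from h import *
cv2.imwrite('pics/c3.png',cv2.resize(cv2.imread('pics/w1.png')[210:310,270:370],(600,600),interpolation=0))
a=cv2.imread('pics/s2.png')[180:260,360:440];cv2.imwrite('pics/x.png',a)
o=robot.observe();print(o['tool_pos'],o['force'],o['qvel'].round(3) if hasattr(o['qvel'],'round') else o['qvel'])
```

```text
[ 0.44693694 -0.03962077  0.15426051] [ 0.36472062 -0.46492832  0.58924431] [-0.01  -0.038  0.001 -0.034  0.006  0.015 -0.006]
```

View pics/c3.png

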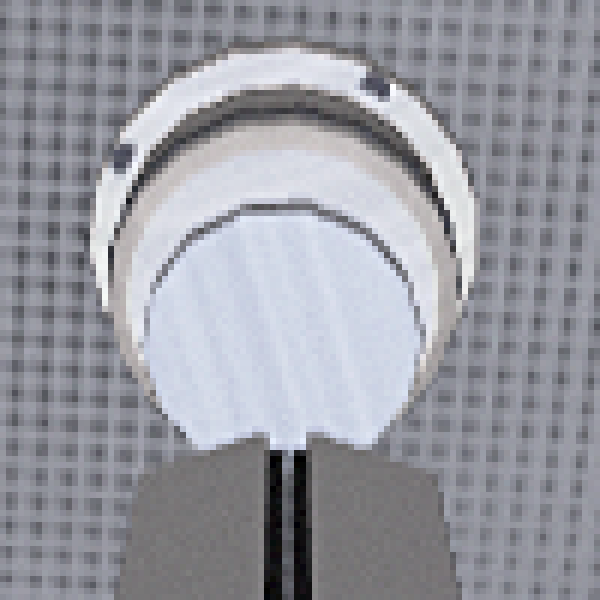

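The anvil's top face spans x 145 to 423 in the crop. Its upper edge is at y≈213, its widest row is at y≈350, and the fingertips cover the lower edge. I'll cast these rim points onto z=0.058 and fit a circle.

Run:
```python
from h import *
from scipy.optimize import least_squares
P=np.array([ray('w1',x/6+270-.5,y/6+210-.5,.058)[:2] for x,y in[(146,340),(165,280),(200,237),(245,213),(315,213),(370,240),(408,285),(423,340),(412,385),(155,385),(195,445),(375,445)]])
s=least_squares(lambda c:np.hypot(*(P-c[:2]).T)-c[2],[.447,-.042,.017]);print('wrist',s.x,s.fun.std())
# steady state tcp
snap('wrist','w2.png');o=robot.observe();print(o['clock'],o['tool_pos'],o['force'])
M=R.from_quat(o['tcp_rot']).as_matrix();print(M.round(3))
for t in(s.x[:2],(.4481,-.0425)): print(M.T@(np.array([*t,.154])-o['tool_pos']))
```

```text
wrist [ 0.4481374 -0.0422498  0.0166251] 0.00020164608596357297
2.0 [ 0.44790015 -0.03937163  0.15529734] [ 0.63413155 -0.13099218  0.09238375]
[[-0.894  0.447 -0.   ]
 [ 0.447  0.894 -0.   ]
 [ 0.    -0.    -1.   ]]
[-0.0014997  -0.00246755  0.00129821]
[-0.00157815 -0.00270806  0.00129831]
```

All three views agree on (0.448,-0.042). I'll correct the position, come down to just above the anvil and let the arm settle.

Scaled: 0.015 m / 0.6 = 0.025, -0.0025 m / 0.6 = -0.0042.

Call:
pendant(increments=[{"aperture":0,"d":[-0.0025,-0.0042,0.025]},{"aperture":0,"d":[0,0,0.025]},{"aperture":0,"d":[0,0,0.025]},{"aperture":0,"d":[0,0,0.02]},{"aperture":0,"d":[0,0,0.0133]},{"aperture":0},{"aperture":0},{"aperture":0}])

```text
clock: 2.67
tool_pos: [0.4486, -0.0422, 0.0904]
tcp_rot: [0.23, 0.973, 0.0, 0.001]
force: [0.3, -1.3, 0.4]
gripper_width: 0.0007
grasp_force: 0.0
```

Scaled: 0.004 m / 0.6 = 0.0067, 0.003 m / 0.6 = 0.005.

Call:
pendant(increments=[{"aperture":0,"d":[0,0,0.0067]},{"aperture":0,"d":[0,0,0.005]},{"aperture":0,"d":[0,0,0.005]},{"aperture":0},{"aperture":0},{"aperture":0},{"aperture":0},{"aperture":0}])

```text
clock: 3.33
tool_pos: [0.4479, -0.0424, 0.0794]
tcp_rot: [0.23, 0.973, -0.0, 0.0]
force: [0.3, 0.2, 0.2]
gripper_width: -0.0001
grasp_force: 0.0
```

Scaled: 0.002 m / 0.6 = 0.0033.

Call:
pendant(increments=[{"aperture":0,"d":[0,0,0.0033]},{"aperture":0,"d":[0,0,0.0033]},{"aperture":0,"d":[0,0,0.0033]},{"aperture":0},{"aperture":0},{"aperture":0}])

```text
clock: 3.83
tool_pos: [0.448, -0.0424, 0.0734]
tcp_rot: [0.23, 0.973, 0.0, 0.0]
force: [1.2, 0.2, 4.1]
gripper_width: 0.0004
grasp_force: 1.7
```

Scaled: 0.0005 m / 0.6 = 0.0008.

Call:
pendant(increments=[{"aperture":0,"d":[0,0,0.0008]},{"aperture":0},{"aperture":0},{"aperture":0},{"aperture":0},{"aperture":0},{"aperture":0},{"aperture":0}])

```text
clock: 4.5
tool_pos: [0.4479, -0.0424, 0.0728]
tcp_rot: [0.23, 0.973, 0.0, 0.0]
force: [1.6, 1.1, 4.3]
gripper_width: 0.0005
grasp_force: 1.9
```

Run:
```python
from h import *
f=[]
for i in range(5):
    g=optics.get_image('scene');o=robot.observe();f.append([o['force'][2],o['tool_pos'][2]])
print(np.round(f,4))
snap('scene','s3.png');a=cv2.imread('pics/s3.png')[190:270,360:440];cv2.imwrite('pics/c4.png',np.hstack([cv2.resize(a,(390,390),interpolation=0),cv2.resize(cv2.imread('pics/x.png'),(390,390),interpolation=0)]))
```

```text
[[4.1412 0.0728]
 [3.6091 0.0728]
 [3.6274 0.0728]
 [3.4929 0.0728]
 [3.1263 0.0728]]
```

View pics/c4.png

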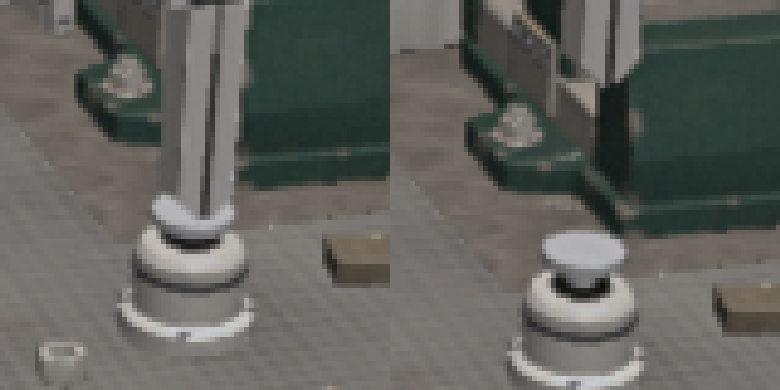

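The closed fingertips are centred on the anvil and it has sunk about 4 mm. The black gap has shrunk compared with the earlier picture, and a gap above the barrel remains. It has rested for more than 0.5 s at about 4 N, so I'll withdraw straight up.

Scaled: -0.03 m / 0.6 = -0.05, -0.02 m / 0.6 = -0.0333.

Call:
pendant(increments=[{"aperture":0,"d":[0,0,-0.0083]},{"aperture":0,"d":[0,0,-0.025]},{"aperture":0,"d":[0,0,-0.05]},{"aperture":0,"d":[0,0,-0.05]},{"aperture":0,"d":[0,0,-0.05]},{"aperture":0,"d":[0,0,-0.05]},{"aperture":0,"d":[0,0,-0.0333]},{"aperture":0}])

```text
clock: 5.47
tool_pos: [0.4489, -0.0425, 0.2364]
tcp_rot: [0.23, 0.973, 0.001, 0.002]
force: [1.1, 0.6, 0.0]
gripper_width: 0.0008
grasp_force: 0.0
```

Call:
pendant(increments=[{"aperture":0},{"aperture":0},{"aperture":0},{"aperture":0},{"aperture":0},{"aperture":0}])

```text
clock: 5.97
tool_pos: [0.4476, -0.0425, 0.2323]
tcp_rot: [0.23, 0.973, -0.0, -0.0]
force: [0.3, 0.4, -0.3]
gripper_width: 0.0001
grasp_force: 0.0
```

Run:
```python
from h import *
snap('scene','s4.png');snap('top','t2.png')
a,b=[cv2.imread(f'pics/{f}.png')[190:290,200:460].astype(int) for f in('s1','s4')]
a=a.astype(np.uint8);b=b.astype(np.uint8)
cv2.imwrite('pics/c5.png',cv2.resize(np.vstack([a,b]),(780,600)))
```

```text
(no output)
```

View pics/c5.png

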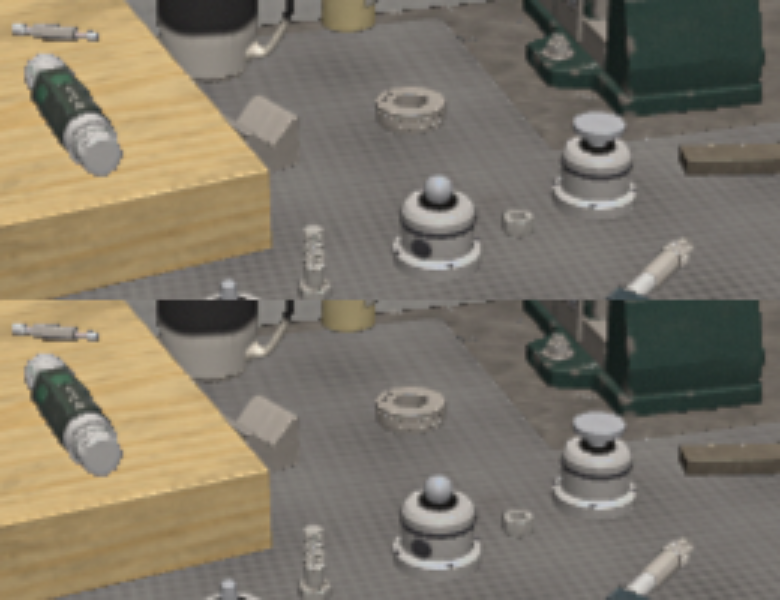

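The before and after views match: the anvil (crop (598,425)) is back up and nothing has moved. Fingertips are about 15 cm above the anvil.

```bash
python3 -c "from cell import robot, optics, job; print(job.sign_off())"
```

```text
the job is handed in; nothing more can be done
None
```

I pressed the disc setter's anvil down about 4 mm at about 4 N with the closed fingertips, rested there over half a second, then withdrew about 15 cm; the anvil sprang back, nothing visibly moved, and the job is handed in.

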